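# Park the big sample case's sprung latch in its holding notch

## Robot

A 6-joint arm with a two-finger parallel gripper is mounted at the origin on the work surface. World frame = base frame: x ahead of the robot, y to its left, z up, the work surface at z = 0. Lengths are in m, angles in rad, forces in N, time in s.
With the tool pointing down it reaches from about 0.25 to 0.725 m from the base axis. Payload 4 kg.
Tool frame: the origin (TCP) lies at the very end of the fingers, on their centre line; the grasp point (between the pads) lies 19 mm behind it; z points along the fingers, y is the line along which they close (so a half turn about z gives the same grasp; the last joint's range is limited). The gripper opens to 85 mm and grips with 20 to 120 N. Pads are 22 mm wide; open, the fingers measure 114 mm over their backs; the gripper's body (76 mm by 85 mm) begins 54 mm behind the grasp point. The pads swing forward as they close: fully open they stand 13 mm farther back than shut.
Start: joints at [-1.148, 0.241, 0.005, 1.335, 0, 1.571], TCP at [0.205, -0.456, 0.231] pointing down, gripper open.
Joint ranges: [-2.72, 2.72], [-1.05, 1.87], [-1.09, 1.28], [-1.99, 2.15], [-1.42, 1.44], [-3.14, 3.14]. Speed limits (rad/s): [2.79, 2.79, 3.14, 3.14, 3.14, 3.14].

## Interface

Orientations are given as a rotation vector (axis times angle).
In Python, from bench import move_pose, movel, movej, grip, wait, inverse_kinematics, sense, capture, camera_model, IKError, finish_job, boxes_of, outline_of gives the robot as it stands. The module is installed in compiled form; this text tells all that it offers. Calls block until the motion is done:
- move_pose(position, orientation): joint-space move of the TCP to a pose.
- movel(position, rate=0.15, frame=None, threshold=None): straight line of the TCP; frame=None keeps the orientation; rate is the mean speed in m/s. With threshold (N) it stops when the force on the tool has changed by that much, and returns True; else False.
- movej(angles): joint-space move.
- grip(opening, f_grip=None): finger opening in m; f_grip is the grip in N (None keeps the last); returns when the fingers have stopped.
- wait(seconds).
- inverse_kinematics(position, orientation): joint angles nearest the present ones, or None.
- sense(): the state.
- capture(name): name is "scene" or "top" or "wrist"; returns (picture, depth): 400x640x3 uint8, red, green, blue; 400x640 float32, m along the optical axis (not along the pixel's ray), 0 where there is no reading.
- camera_model(name): a dict with "camera_matrix" (3x3 intrinsics, pixels), "R" (3x3) and "t" (3): a world point X has camera coordinates R X + t. Camera axes: x right, y down, z forward; pixel columns grow to the right and rows downward; lengths in m; the calibration is good to about 2 mm. A picture is of the moment at which its call begins: read the wrist's pose just before it. camera_model takes no time and is no camera call; for the wrist camera it gives the pose at the moment of the call.
A pose or a line that the arm cannot do raises IKError and nothing moves.
- finish_job(): hands the job in; it is judged then, once.
Trained networks look in the newest picture that a camera, given by its name, has taken for a name from the list of things; names that differ only in an ending like _2 or _b are one class to them, and where a whole thing is asked for, a point or a joint stands for the part that bears it (a point fixed in the world has none). Each returns a list of dicts, best first, with "confidence" (0 to 1); they miss things now and then, are a little off and sometimes report something else, mostly with a low value. They report only what shows in the picture. A call takes as long as a camera call.
- boxes_of(target, camera): "box" ([left, top, width, height] in pixels, round what is visible of it).
- outline_of(target, camera): "region" (400x640 bool, what is visible of it) and "box" ([left, top, width, height] in pixels, round what is visible of it).
The state is a dict: "time": time; "qpos": joint angles; "joint_vel": joint speeds; "joint_efforts": joint torques, N m; "tcp_pos": TCP position; "ee_rot": TCP orientation; "contact_force": force on the tool from outside, world axes, zero at the start; "wrist_torque": the same for the moment, N m; "gripper_width": finger opening in m; "grip_force": force on a finger pad.
Only numpy, scipy, OpenCV 4.12 (cv2) and the standard library are available. Lean on these libraries where they do the work, as an engineer would, in place of code of your own. Each camera call takes 0.05 s, during which the arm holds its last target. There are 200 camera calls.

## Task

Unlock the bigger of the two aluminium sample cases so that its lid can be opened later: draw the black knob of its spring-loaded latch back along the slot, shift it sideways behind the tongue and leave it caught in the holding notch, so that it stays drawn back when you let go. Leave the smaller case latched.

Things in the scene. Friction and masses are not known exactly. Their poses are not given: they have to be found in the camera images.
- big_grip (a point): Centre of the latch knob (black upright cylinder, 26 mm across, 38 tall) on the bigger case (200 x 300, 80 high, fixed). Shut: 119 mm over the counter. The steel latch plate's top is 23 mm below this point; stem 10 mm, in a J-shaped slot. x: draw direction, from the handle edge to mid-lid; y: sideways to the notch; z up. Flat things up to 10 mm high lie on the lid, clear of the latch.
- big_bolt (a joint): How far the bigger case's knob is drawn along x, in m: 0 shut, 0.062 end stop. A spring pulls it to 0 with 3 N (shut) to 8 N (end). Below 0.040 a 10 mm wide tongue of plate bars the way sideways; aim for 0.051, mid cross lane. In the notch, alongside the main lane, it rests at about 0.026.
- big_knob (a joint): How far the bigger case's knob is shifted sideways along y, in m: 0 main lane, 0.035 stop. A weak spring (1 to 2 N) pulls it to 0. Past 0.023 it is behind the tongue, in the notch lane (middle 0.029): let go there, it is drawn forward about 14 mm or more into the notch and stays, resting at about 0.023.
- small_grip (a point): Centre of the same kind of knob on the smaller case (150 x 200 mm, 80 mm high, fixed), latched, 119 mm over the counter, same axes. To be left alone.

How it is judged:
By the outcome, as a careful person would: the job done as asked, in the order asked, and still so for the second after the job is handed in, with the robot touching nothing.
It also fails if it takes over 32 s, if anything falls off the work surface, if the arm or the gripper's body presses on something with over 40 N, if the wrist force passes 120 N, or if a joint passes its speed limit or range.

## Working session

There is one attempt and no reset: what is moved stays moved. The work goes in short steps, each a Python script; the robot and the scene stay as the last script left them, time stands still between calls to the robot, and variables do not carry over. Pictures are saved under pics/ and viewed, at most 10 in all, crops included, and the job is handed in when it is done.

```bash
mkdir -p pics; cat > h.py <<'E'
import numpy as np, cv2
from bench import *
def save(n,img): cv2.imwrite('pics/'+n+'.png',cv2.cvtColor(img,cv2.COLOR_RGB2BGR))
def cloud(cam,depth,m=None):
    m=m or camera_model(cam); K=m["camera_matrix"]; v,u=np.mgrid[:400,:640]
    P=np.stack([(u-K[0,2])/K[0,0]*depth,(v-K[1,2])/K[1,1]*depth,depth],-1)
    return (P-np.array(m["t"]))@np.array(m["R"])
E
python3 - <<'E'
from h import *
for c in ["top","scene"]:
    im,d=capture(c); save(c+'0',im); W=cloud(c,d)
    np.savez('pics/'+c+'0.npz',im=im,W=W,d=d)
    for n in ["big_grip","small_grip"]:
        for o in outline_of(n,c):
            p=W[o["region"]&(d>0)]
            q=p[p[:,2]>np.percentile(p[:,2],98)-.004] if len(p) else p
            print(c,n,round(o["confidence"],2),o["box"],len(p),np.median(p,0).round(3) if len(p) else '', (q[:,:3].min(0)+q.max(0)).round(3)/2 if len(q) else '', q[:,2].max() if len(q) else '')
print(sense()["time"])
E
```

```text
top big_grip 0.51 [395.3, 167.3, 15.4, 15.4] 200 [ 0.551 -0.19   0.137] [ 0.5525 -0.1915  0.1385] 0.14117073621745116
top small_grip 0.75 [182.5, 166.3, 16.0, 15.9] 197 [0.535 0.194 0.137] [0.536  0.1985 0.138 ] 0.14020595385663714
scene big_grip 0.81 [244.4, 244.2, 16.1, 23.3] 366 [ 0.561 -0.195  0.127] [ 0.554  -0.192   0.1395] 0.141645215317954
scene small_grip 0.75 [400.0, 166.7, 9.4, 20.4] 227 [0.542 0.194 0.125] [0.538  0.1995 0.139 ] 0.14111046058040203
0.3
```

View pics/top0.png

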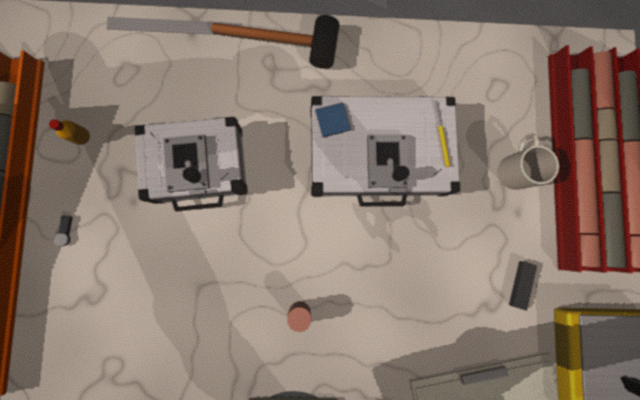

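View pics/scene0.png

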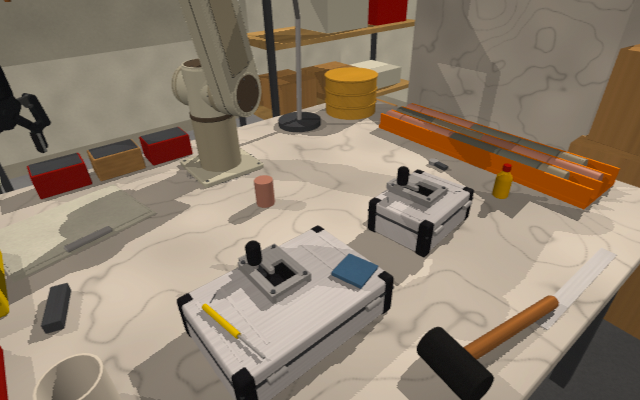

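The top view shows the bigger case on the right, with its knob at about (402,173) and its notch to the left, so the draw direction is roughly +x world and sideways is +y. The knob top measures 138 mm, which fits the given height. Next I'll get the yaw from the lid and hover for a close look.

```bash
python3 - <<'E'
from h import *
from scipy.spatial.transform import Rotation as Rn
z=np.load('pics/top0.npz'); W=z['W']
m=(abs(W[...,2]-.08)<.012)&(abs(W[...,0]-.6)<.16)&(abs(W[...,1]+.17)<.2)
n,l,s,_=cv2.connectedComponentsWithStats(m.astype(np.uint8)); k=1+s[1:,4].argmax()
r=cv2.minAreaRect((W[l==k][:,:2]*1000).astype(np.float32)); print(r)
box=cv2.boxPoints(r); e=[box[1]-box[0],box[2]-box[1]]; L=max(e,key=np.linalg.norm); 
L=L*np.sign(L[1]); yaw=np.arctan2(-L[0],L[1]); print('yaw',yaw)  # L = latch +y
for t in (np.pi/2,-np.pi/2):
    R=Rn.from_euler('z',yaw+t)*Rn.from_euler('x',np.pi)
    q=inverse_kinematics([.551,-.19,.23],R.as_rotvec()); print(t,q)
    q2=inverse_kinematics([.605,-.16,.105],R.as_rotvec()); print(q2)
R=min((Rn.from_euler('z',yaw+t)*Rn.from_euler('x',np.pi) for t in (np.pi/2,-np.pi/2)),key=lambda R:9 if (q:=inverse_kinematics([.551,-.19,.23],R.as_rotvec())) is None else abs(np.array(q)-sense()["qpos"]).max())
move_pose([.551,-.19,.24],R.as_rotvec())
mo=camera_model("wrist"); im,d=capture("wrist"); save('w1',im); W=cloud("wrist",d,mo); np.savez('pics/w1.npz',im=im,W=W,d=d)
for o in outline_of("big_grip","wrist"):
    p=W[o["region"]&(d>0)]; q=p[p[:,2]>.133]
    print(o["confidence"],o["box"],(q.min(0)+q.max(0))/2,q.max(0)-q.min(0))
s=sense(); print(s["time"],s["tcp_pos"],s["ee_rot"])
E
```

```text
((619.30224609375, -172.76193237304688), (205.73764038085938, 301.9661865234375), 1.8804377317428589)
yaw 0.032819808
1.5707963267948966 [-0.33205947  0.40808323  0.23741548  1.40012858  0.          1.20591695]
[-0.25854372  0.56313281  0.15520491  1.16286843  0.          1.27943269]
-1.5707963267948966 [-3.32059468e-01  4.08083231e-01  2.37415484e-01  1.40012858e+00
  4.44089210e-16 -1.93567562e+00]
[-0.25854372  0.56313281  0.15520491  1.16286843  0.         -1.86215987]
0.71 [302.2, 179.8, 28.4, 34.9] [ 0.55223627 -0.19246755  0.13604644] [0.02482478 0.02504346 0.00596256]
2.0083 [ 0.55038172 -0.19126725  0.24012977] [ 2.18718255e+00  2.25493929e+00 -3.06121491e-04]
```

View pics/w1.png

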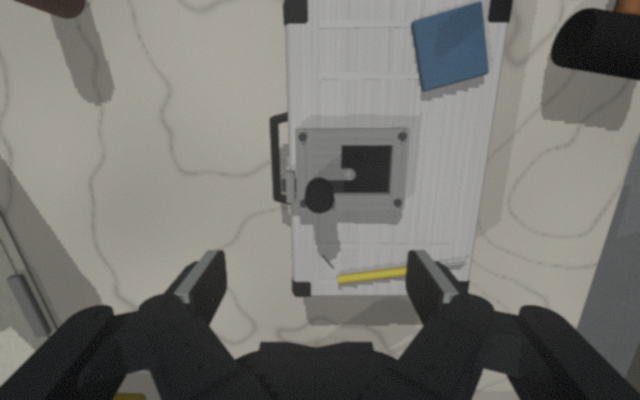

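The wrist view shows the knob at (319,195), the tongue at (345,173) and the fingers left and right along the draw axis. Nothing is in the way. The knob's measured width is about 25 mm against 26 mm given, so I'll grasp and draw it.

```bash
cat >> h.py <<'E'
yaw=.0328; ex=np.array([np.cos(yaw),np.sin(yaw),0]); ey=np.array([-np.sin(yaw),np.cos(yaw),0]); G=np.array([.5522,-.1925,.106])
def at(a,b,z=0): return G+a*ex+b*ey+np.array([0,0,z])
def st(n):
    s=sense(); r=np.array(s["tcp_pos"])-G; print(n,round(s["time"],2),'x %.4f y %.4f z %.4f'%(r@ex,r@ey,r[2]),'F',np.round(s["contact_force"],1),'w %.4f g %.1f'%(s["gripper_width"],s["grip_force"]))
E
python3 - <<'E'
from h import *
grip(.06,40); movel(at(0,0,.04)); st('above')
print(movel(at(0,0),rate=.08,threshold=8)); st('down')
grip(.0,40); st('grip')
movel(at(.02,0),rate=.05); st('draw20')
print(movel(at(.051,0),rate=.05,threshold=25)); st('draw51')
E
```

```text
above 3.16 x 0.0006 y -0.0002 z 0.0408 F [-1.1 -0.   0.8] w 0.0597 g 0.0
False
down 3.81 x 0.0002 y -0.0001 z 0.0003 F [0.3 0.7 0.6] w 0.0599 g 0.0
grip 4.22 x 0.0008 y -0.0002 z 0.0009 F [1.5 0.1 2.5] w 0.0248 g 39.5
draw20 4.77 x 0.0189 y -0.0001 z 0.0008 F [-3.9  0.3  8.2] w 0.0246 g 40.1
False
draw51 5.53 x 0.0488 y -0.0000 z 0.0008 F [-6.6 -0.   9.7] w 0.0248 g 40.2
```

```bash
python3 - <<'E'
from h import *
movel(at(.053,0),rate=.03); st('x')
print(movel(at(.053,.03),rate=.05,threshold=15)); st('side')
mo=camera_model("wrist"); im,d=capture("wrist"); save('w2',im[100:,160:560])
E
```

```text
x 5.78 x 0.0507 y -0.0000 z 0.0008 F [-8.1  0.8  9.9] w 0.0247 g 40.2
False
side 6.53 x 0.0505 y 0.0292 z 0.0007 F [-6.5 -1.6  8.4] w 0.0246 g 40.1
```

View pics/w2.png

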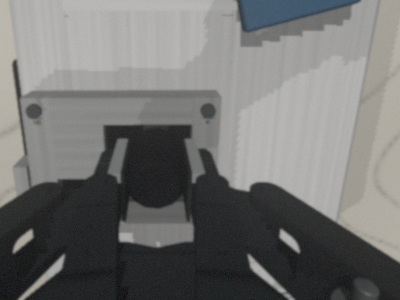

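The picture shows the knob still held at about (155,175), and the side-spring force fits a knob that has moved over. I'll ease it forward into the notch, release it and check.

```bash
python3 - <<'E'
from h import *
print(movel(at(.031,.029),rate=.04,threshold=10)); st('fwd')
grip(.05); st('open')
movel(at(.031,.029,.10),rate=.12); 
movel(at(0.03,-.03,.15),rate=.2); wait(.3)
mo=camera_model("wrist"); im,d=capture("wrist"); save('w3',im); W=cloud("wrist",d,mo)
for o in outline_of("big_grip","wrist"):
    p=W[o["region"]&(d>0)]; q=p[p[:,2]>.131]; c=(q.min(0)+q.max(0))/2; r=c-G
    print(o["confidence"],o["box"],c,'x %.4f y %.4f'%(r@ex,r@ey))
st('end')
E
```

```text
False
fwd 7.28 x 0.0289 y 0.0280 z 0.0007 F [-5.8 -1.8  8.1] w 0.0249 g 40.0
open 7.65 x 0.0311 y 0.0292 z -0.0003 F [-0.7  0.4 -0.3] w 0.0499 g 0.0
0.85 [299.2, 118.9, 26.3, 29.2] [ 0.57758066 -0.16788002  0.13513572] x 0.0262 y 0.0238
end 9.57 x 0.0299 y -0.0293 z 0.1496 F [0.5 0.3 0.2] w 0.0500 g 0.0
```

View pics/w3.png

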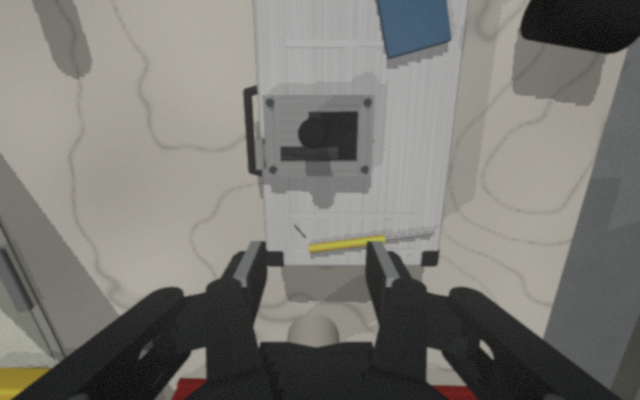

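The knob at (312,133) rests in the notch at x 0.026, y 0.024, as expected, and the arm is clear.

```bash
python3 -c "
from bench import *
print(finish_job())"
```

```text
the job is handed in; nothing more can be done
None
```

The bigger case is unlocked: its knob stays caught in the holding notch (drawn back 26 mm, 24 mm sideways, measured after release), the smaller case was left alone, and I handed the job in at about 10 s with the arm clear.

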